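# Double the cup and hold the nut gate open at its line

## Robot

A 6-joint arm with a two-finger parallel gripper is mounted at the origin on a cart in front of the work surface, level with it; the furniture and walls round the work are solid. World frame = base frame: x ahead of the robot, y to its left, z up, the work surface at z = 0. Lengths are in m, angles in degrees, forces in N, time in s.
With the tool pointing down it reaches from about 0.325 to 0.85 m from the base axis. Payload 15.5 kg.
Tool frame: the origin (TCP) lies at the very end of the fingers, on their centre line; the grasp point (between the pads) lies arm.grip_depth behind it (arm.grip_depth is the distance from the TCP to the grasp point, in m); z points along the fingers, y is the line along which they close (so a half turn about z gives the same grasp; the last joint's range is limited). The gripper opens to 91 mm and grips with 3 to 60 N. Pads are 32 mm wide; open, the fingers measure 118 mm over their backs; the gripper's body (76 mm by 178 mm) begins 60 mm behind the grasp point.
Start: joints at [66.091, 28.281, 77.091, -0, 74.628, -5.472], TCP at [0.198, 0.593, 0.214] pointing down, gripper open.
Joint ranges: [-166.48, 166.48], [-47.26, 123.95], [12.59, 153.08], [-70.14, 250.14], [6.76, 159.57], [-176.63, 176.63]. Speed limits (degrees/s): [108.29, 108.29, 147.25, 172.46, 172.46, 172.46].

## Interface

Orientations are given as a 3x3 rotation matrix whose columns are the frame's x, y, z axes.
In Python, from rig import arm gives the robot as it stands. Calls block until the motion is done:
- arm.move_to(position, orientation): joint-space move of the TCP to a pose.
- arm.move_l(position, orientation=None, feed=0.15): straight line of the TCP; orientation=None keeps the orientation; feed is the mean speed in m/s.
- arm.move_joints(angles): joint-space move.
- arm.grip(opening): finger opening in m; the grip force is fixed at half the most; returns when the fingers have stopped.
- arm.sleep(seconds).
- arm.solve_ik(position, orientation): joint angles nearest the present ones, or None.
- arm.snapshot(name): name is "side" or "top"; returns the picture (384x512x3 uint8, red, green, blue); there is no depth.
- arm.get_calibration(name): a dict with "intrinsics" (3x3 intrinsics, pixels), "cam_to_world" (4x4, takes a point from camera to world coordinates). Camera axes: x right, y down, z forward; pixel columns grow to the right and rows downward; lengths in m; the calibration is good to about 2 mm. A picture is of the moment at which its call begins. get_calibration takes no time and is no camera call.
A pose or a line that the arm cannot do raises arm.Unreachable and nothing moves.
- arm.sign_off(): hands the job in; it is judged then, once.
Readings, each from a call of its own:
- arm.current_t(): time.
- arm.current_joint_positions(): joint angles.
- arm.current_dq(): joint speeds.
- arm.current_tau(): joint torques, N m.
- arm.current_ee_pos(): TCP position.
- arm.current_tool_rot(): TCP orientation.
- arm.current_force(): force on the tool from outside, world axes, zero at the start.
- arm.current_torque(): the same for the moment, N m.
- arm.current_width(): finger opening in m.
- arm.current_grasp_force(): force on a finger pad.
Only numpy, scipy, OpenCV 4.12 (cv2) and the standard library are available. Lean on these libraries where they do the work, as an engineer would, in place of code of your own. Each camera call takes 0.05 s, during which the arm holds its last target. There are 200 camera calls.

## Task

Double up the paper cup under the nut dispenser: put the loose paper cup upright into the one standing under the spout, let it seat fully, and let go of it. Then pull the spring-loaded gate handle sideways until its red stripe stands at the red line on the rail, so that all the walnuts roll into the doubled cup and the chestnuts stay behind the gate, and finish while still holding the handle at that line (let go and the gate snaps shut; I am about to pour the rest of the bag through). Leave the spice jars and the tin where they are.

Things in the scene. Friction and masses are not known exactly. Their poses are not given: they have to be found in the camera images.
- dispenser: nut dispenser, fixed: wooden base 325 x 116 x 10 mm with a low steel ring that seats a cup, and on two uprights an aluminium ramp falling at 11 degrees towards the robot into an open spout. Origin: on the table under the cup seat's axis; x runs level up the ramp, away from the robot, y to the left, z up; other entries use this frame
- cup_seat (a point): middle of the seat in the steel ring, on top of the wooden base, 10 mm above the table: the centre of the standing cup's underside belongs here (ring 14 mm high, 52 mm inside diameter)
- spout_lip (a point): middle of the spout's lip, 42 mm up the ramp from the cup's axis, 145 mm above the table; the spout is 46 mm wide inside, its sides reach 172 mm high. A doubled cup's rim (132 mm high, 34.5 mm radius) passes 7 mm in front of it, so hold the cup with the fingers on its two y sides
- gate_frame (a point): middle of the top of the dark frame in which the gate plate slides, 107 mm up from the cup's axis, 218 mm above the table, reaching 54 mm to either side. Behind it the ramp has two open lanes, 41 mm wide: walnuts in the left (+y), chestnuts in the right; their walls rise to 242 mm at the back, 178 mm behind the gate
- gate (a joint): pull-out of the gate in metres: 0 shut (a spring keeps it there), growing as the handle is drawn along the dispenser's -y; stop at 0.085. 0.044 is the red line: left lane fully open, right lane shut. Walnuts pass from about 0.034, chestnuts from about 0.076. The spring pulls back with 3 N at 0 and 7.5 N at the line
- handle (a point): grip point of the gate's black upright handle, 204 mm above the table; moves with it. Grip it across its 14 mm (along y); it is 24 mm wide along x and free from 172 to 220 mm above the table. A red stripe runs down its robot-side face. Shut, it stands 54 mm clear of the gate frame
- red_line (a point): where the point handle must come (same height) for the handle's red stripe to stand at the broad red line of the rail. The steel rail under the handle is fixed to the dispenser, 36 mm wide, top 162 mm above the table, with thin black scale lines 11 mm apart
- cup_under: brown paper cup with a green band, standing in the seat of the dispenser, loose. 100 mm high, outer diameter 44 mm at the foot and 69 mm at the rim, wall 1.8 mm, inner floor 22 mm above the underside. Origin: centre of the underside, z to the mouth
- cup_loose: the same paper cup (100 mm high, 44 mm foot, 69 mm rim, 30 g), upright on the table; same origin. Fully nested its underside lies on the other's inner floor and its rim 22 mm above the other rim, so grip it across the rim with the fingertips at most 18 mm below the rim
- walnut_1: walnut, a light brown wrinkled ball 30 mm in diameter, in the left lane behind the gate; origin at its centre
- walnut_2: walnut, a light brown wrinkled ball 30 mm in diameter, in the left lane behind the gate; origin at its centre
- walnut_3: walnut, a light brown wrinkled ball 30 mm in diameter, in the left lane behind the gate; origin at its centre
- chestnut_1: chestnut, a dark brown smooth ball 30 mm in diameter, in the right lane behind the gate; origin at its centre
- chestnut_2: chestnut, a dark brown smooth ball 30 mm in diameter, in the right lane behind the gate; origin at its centre
- microwave: steel microwave oven behind the loose cup, fixed, not used: 540 mm wide, 319 mm high, its door 161 mm and the bar handle on it (150 mm right of the middle, up to 309 mm high) 197 mm in front of its origin, which is the centre of its underside. Come down to the loose cup from above the oven's height, or from the robot's side
- spice_jar_5: bystander: spice jar with a red cap, 45 mm in diameter, 106 mm high; origin at the centre of its underside
- spice_jar_green: bystander: spice jar with a red cap and a green label, 45 mm in diameter, 106 mm high; origin at the centre of its underside
- tin: bystander: food tin, 75 mm in diameter, 58 mm high; origin at the centre of its underside
Things that resemble listed ones, but are neither listed nor needed, are in the scene too. What is shaped like the cup_loose but blue or pink is not meant.

How it is judged (in metres and radians):
On the way, in this order (a step that is already met when the one before it is completed fails the run):
1. the loose cup is nested upright in the cup under the spout, fully seated and let go, with the gate still shut (horizontal distance between cup_loose and cup_under below 0.004 m and z of cup_loose in the frame of cup_under between 0.018 and 0.026 m and angle between each of cup_loose, cup_under's own z axis and vertical below 0.08 rad and distance between cup_under and cup_seat below 0.006 m and contact force between the fingers and cup_loose below 0.1 N and value of joint gate below 0.02 m), for 0.3 s.
2. the gate is held open at the red line and all walnuts lie in the doubled cup (value of joint gate between 0.039 and 0.049 m and velocity of joint gate between -0.01 and 0.01 m/s and contact force between the fingers and dispenser above 2 N and horizontal distance between each of walnut_1, walnut_2, walnut_3 and cup_loose below 0.03 m and z of walnut_1 in the frame of cup_loose between 0.02 and 0.1 m and z of walnut_2 in the frame of cup_loose between 0.02 and 0.1 m and z of walnut_3 in the frame of cup_loose between 0.02 and 0.1 m), for 0.3 s.
At the end, for the whole second after the job is handed in: Fingers hold the handle (over 2 N) with the gate at rest 39 to 49 mm out; the loose cup is nested in the seated one (centres within 4 mm, undersides 18 to 26 mm apart, both upright within 0.08 rad) and untouched; all walnuts are in it; both chestnuts are behind the gate (all of step 2 and horizontal distance between cup_loose and cup_under below 0.004 m and z of cup_loose in the frame of cup_under between 0.018 and 0.026 m and angle between each of cup_loose, cup_under's own z axis and vertical below 0.08 rad and distance between cup_under and cup_seat below 0.006 m and contact force between the fingers and cup_loose below 0.1 N and x of each of chestnut_1, chestnut_2 in the frame of dispenser above 0.108 m); the arm keeps its last pose, push and grip.
It fails at once if a spice jar or the tin is pushed away (3 cm) or knocked over (distance of any of spice_jar_5, spice_jar_green, tin from where it was at the start of the episode above 0.03 m or angle between any of spice_jar_5, spice_jar_green, tin's own z axis and vertical above 0.5 rad).
It fails at once if a chestnut comes through the gate (x of any of chestnut_1, chestnut_2 in the frame of dispenser below 0.1 m).
It also fails if it takes over 58 s, if anything falls off the work surface, if the arm or the gripper's body presses on something with over 40 N, if the wrist force passes 120 N, or if a joint passes its speed limit or range.

## Working session

There is one attempt and no reset: what is moved stays moved. The work goes in short steps, each a Python script; the robot and the scene stay as the last script left them, time stands still between calls to the robot, and variables do not carry over. Pictures are saved under pics/ and viewed, at most 10 in all, crops included, and the job is handed in when it is done.

```bash
mkdir -p pics; python3 - <<'E'
from rig import arm
import cv2,numpy as np
np.set_printoptions(precision=4,suppress=True)
for n in("side","top"):
    im=arm.snapshot(n); cv2.imwrite(f"pics/{n}0.png",cv2.cvtColor(im,cv2.COLOR_RGB2BGR))
    c=arm.get_calibration(n); print(n,c["intrinsics"],c["cam_to_world"])
print(arm.grip_depth,arm.current_tool_rot(),arm.current_t())
E
```

```text
side [[457.6447   0.     252.7615]
 [  0.     457.6447 188.5937]
 [  0.       0.       1.    ]] [[ 0.9844 -0.1032  0.1426  0.3918]
 [-0.1744 -0.4601  0.8706 -1.3519]
 [-0.0243 -0.8818 -0.4709  0.8981]
 [ 0.      0.      0.      1.    ]]
top [[354.9916   0.     246.8979]
 [  0.     354.9916 195.1287]
 [  0.       0.       1.    ]] [[-0.0162 -0.9922  0.1236  0.5013]
 [-0.9999  0.0158 -0.0045  0.0294]
 [ 0.0025 -0.1237 -0.9923  1.1607]
 [ 0.      0.      0.      1.    ]]
0.0188 [[-0.9487  0.3163 -0.0004]
 [ 0.3163  0.9487 -0.0009]
 [ 0.0001 -0.001  -1.    ]] 0.1
```

View pics/side0.png

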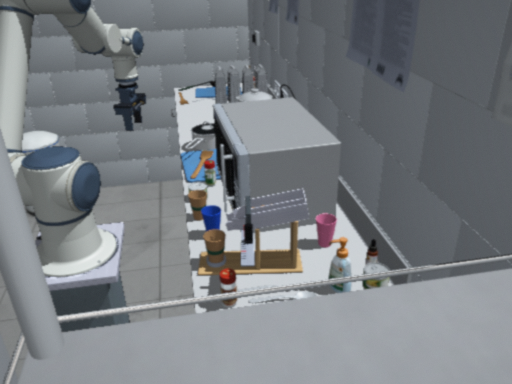

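View pics/top0.png

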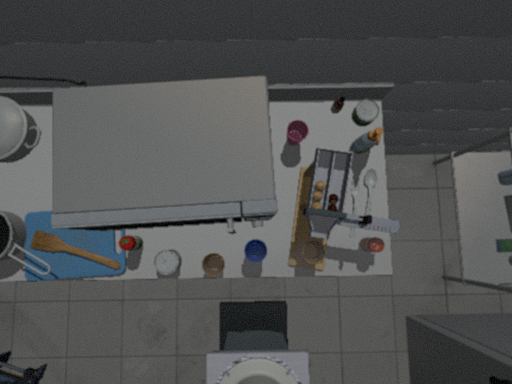

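The side view shows brown cups at (198,205) and (215,245), with a blue one at (212,217). In the top view, a brown cup at (213,264) is the loose-cup candidate and the one at (314,251) stands under the spout. The blue (256,250) and pink (297,132) cups are not meant. The handle is at about (366,219). I'll confirm these in an enlarged crop.

```bash
python3 - <<'E'
import cv2,numpy as np
t=cv2.imread("pics/top0.png"); s=cv2.imread("pics/side0.png")
a=cv2.resize(t[140:290,190:410],None,fx=3.6,fy=3.6,interpolation=cv2.INTER_CUBIC)  # 792x540
cv2.imwrite("pics/topc.png",a)
b=cv2.resize(s[180:310,175:335],None,fx=4.5,fy=4.5,interpolation=cv2.INTER_CUBIC)
cv2.imwrite("pics/sidec.png",b)
E
```

```text
(no output)
```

View pics/topc.png

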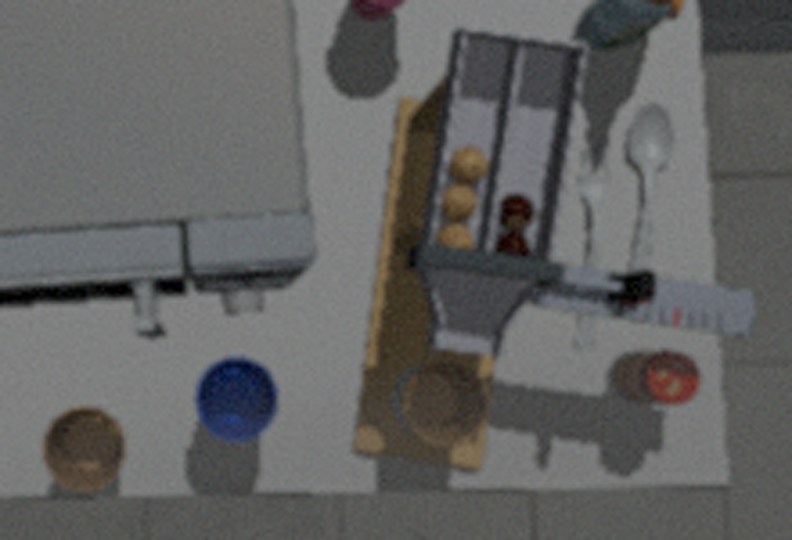

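View pics/sidec.png

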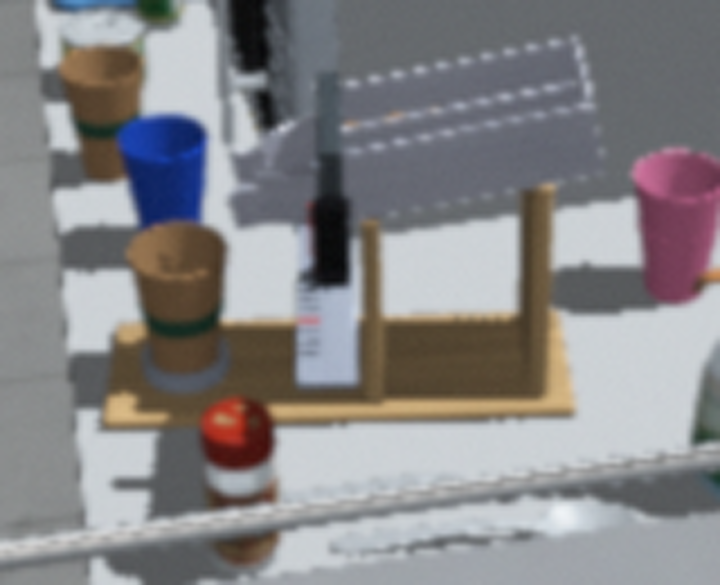

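The crops confirm it. The loose cup is brown with a green band, at top-crop (84,450) and side-crop (102,110). The blue and pink cups are out. The cup under the spout has its rim at top-crop (443,402) and side-crop (177,250). The handle top is at top-crop (638,287) and the red line at (677,317). Next I fit the poses from both cameras.

```bash
cat > h.py <<'E'
import numpy as np, cv2, json
from rig import arm
np.set_printoptions(precision=4,suppress=True)
def proj(n,P):
    c=arm.get_calibration(n); T=np.linalg.inv(c["cam_to_world"])
    q=(np.atleast_2d(P)@T[:3,:3].T+T[:3,3])@c["intrinsics"].T
    return q[:,:2]/q[:,2:]
def ray(n,uv,z):
    c=arm.get_calibration(n); T=c["cam_to_world"]
    d=T[:3,:3]@np.linalg.solve(c["intrinsics"],[uv[0],uv[1],1]); o=T[:3,3]
    return o+d*(z-o[2])/d[2]
def down(a): # tool down, closing axis y at angle a (deg) from world x
    a=np.radians(a); y=np.array([np.cos(a),np.sin(a),0]); z=np.array([0,0,-1.])
    return np.c_[np.cross(y,z),y,z]
tc=lambda u,v:(190+u/3.6-.36,140+v/3.6-.36)
sc=lambda u,v:(175+u/4.5-.39,180+v/4.5-.39)
E
python3 - <<'E'
from h import *
from scipy.optimize import least_squares
for n,uv,z in [("top",tc(84,450),.1),("side",sc(103,66),.1),("side",sc(100,176),0.0)]: print("loose",n,ray(n,uv,z))
for n,uv,z in [("top",tc(443,402),.11),("side",sc(177,250),.11)]: print("under",n,ray(n,uv,z))
print("base corners",[ray("top",tc(*p),.01) for p in [(355,453),(480,468),(403,100)]],[ray("side",sc(*p),.01) for p in [(106,415),(575,405),(120,325),(560,310)]])
print("frame L,R",ray("top",tc(413,255),.218),ray("top",tc(562,270),.218))
print("handle top",ray("top",tc(640,284),.22),"side",ray("side",sc(335,197),.22))
print("redline",ray("top",tc(677,317),.162),ray("side",sc(310,321),.162))
print("railend",ray("top",tc(755,290),.162),ray("top",tc(752,333),.162))
print("oven bar",ray("top",tc(150,333),.309),ray("top",tc(242,310),.3), "jar",ray("top",tc(672,377),.106))
# silhouette fit of loose cup
obs={}
for n,box in (("top",(205,235,245,280)),("side",(185,212,186,224))):
    im=cv2.imread(f"pics/{n}0.png"); hsv=cv2.cvtColor(im,cv2.COLOR_BGR2HSV)
    m=((hsv[...,0]>3)&(hsv[...,0]<25)&(hsv[...,1]>70)).astype(np.uint8)
    if n=="side": m|=((hsv[...,0]>40)&(hsv[...,0]<90)&(hsv[...,1]>70)).astype(np.uint8)
    k=np.zeros_like(m); 
    x0,x1,y0,y1=(195,235,245,290) if n=="top" else (186,209,186,224)
    k[y0:y1,x0:x1]=1; obs[n]=(m&k); print(n,obs[n].sum())
t=np.linspace(0,2*np.pi,60)
def sil(n,x,y):
    P=np.r_[np.c_[x+.022*np.cos(t),y+.022*np.sin(t),0*t],np.c_[x+.0345*np.cos(t),y+.0345*np.sin(t),0*t+.1]]
    h=cv2.convexHull(proj(n,P).astype(np.float32)); m=np.zeros((384,512),np.uint8)
    cv2.fillPoly(m,[np.round(h*16).astype(int)],1,shift=4); return m
for ns in (("top",),("side",),("top","side")):
    best=max(((sum((lambda a,b:(a&b).sum()/max(1,(a|b).sum()))(obs[n],sil(n,x,y)) for n in ns),x,y) for x in np.arange(.24,.36,.002) for y in np.arange(.07,.2,.002)))
    print(ns,best)
E
```

```text
loose top [0.4291 0.1276 0.1   ]
loose side [0.4293 0.1242 0.1   ]
loose side [0.4183 0.119  0.    ]
under top [ 0.4634 -0.1652  0.11  ]
under side [ 0.4604 -0.169   0.11  ]
base corners [array([ 0.4165, -0.104 ,  0.01  ]), array([ 0.4016, -0.2142,  0.01  ]), array([ 0.7339, -0.1578,  0.01  ])] [array([ 0.4009, -0.2106,  0.01  ]), array([ 0.7177, -0.2657,  0.01  ]), array([ 0.4183, -0.1079,  0.01  ]), array([ 0.7367, -0.1564,  0.01  ])]
frame L,R [ 0.5751 -0.1272  0.218 ] [ 0.5622 -0.2369  0.218 ]
handle top [ 0.5509 -0.2933  0.22  ] side [ 0.5517 -0.2966  0.22  ]
redline [ 0.5278 -0.3406  0.162 ] [ 0.5272 -0.3406  0.162 ]
railend [ 0.5478 -0.4029  0.162 ] [ 0.5144 -0.3982  0.162 ]
oven bar [0.5189 0.0642 0.309 ] [0.5335 0.0026 0.3   ] jar [ 0.4804 -0.3542  0.106 ]
top 270
side 328Traceback (most recent call last):
  File "<stdin>", line 26, in <module>
  File "<stdin>", line 26, in <genexpr>
  File "<stdin>", line 26, in <genexpr>
  File "<stdin>", line 23, in sil
  File "h.py", line 5, in proj
    c=arm.get_calibration(n); T=np.linalg.inv(c["cam_to_world"])
ValueError: time passes only in moves, steps and waits
```

The measurements agree. The loose cup is at (0.429, 0.126) and the seat axis at (0.4625, -0.166), with yaw -9.5°. The predicted gate frame centre is within 2–3 mm of the measured one. The handle is at x_d = 0.107, y_d ≈ -0.115. I'll pick up the cup now.

```bash
cat >> h.py <<'E'
YAW=np.radians(-9.5); O=np.array([.4625,-.1665,0])
def D(x,y,z): return O+np.array([x*np.cos(YAW)-y*np.sin(YAW),x*np.sin(YAW)+y*np.cos(YAW),z])
R=down(80.5)
E
python3 - <<'E'
from h import *
arm.move_l([.32,.40,.26],R,feed=.25)
arm.move_l([.429,.126,.22],R,feed=.25)
arm.move_l([.429,.126,.085],feed=.12)
arm.grip(0.05)
print(arm.current_width(),arm.current_grasp_force(),arm.current_ee_pos())
arm.move_l([.429,.126,.225],feed=.15)
arm.move_l(D(-.015,0,.225),feed=.2)
arm.move_l(D(0,0,.215),feed=.1)
print(arm.current_width(),arm.current_grasp_force(),arm.current_force(),arm.current_t(),arm.current_joint_positions())
v=[]
for n,(x0,y0,x1,y1) in (("top",(270,200,350,280)),("side",(170,160,290,280))):
    c=arm.snapshot(n)[y0:y1,x0:x1,::-1]; v.append(cv2.resize(c,(400,400),interpolation=cv2.INTER_CUBIC))
cv2.imwrite("pics/c1.png",np.hstack(v))
for n in("top","side"): print(n,proj(n,[D(0,0,.23),D(0,0,.11)]))
E
```

```text
0.06770648150201974 30.001031327046803 [0.4292 0.1261 0.0852]
0.0676143310686665 29.999905771910562 [-0.2921 -0.124  -0.3405] 7.3083 [ -26.7144   17.5681   95.3598    0.0002   67.1286 -107.2609]
top [[321.837  253.208 ]
 [313.1413 251.6214]]
side [[211.9649 200.8679]
 [214.5392 234.6454]]
```

View pics/c1.png

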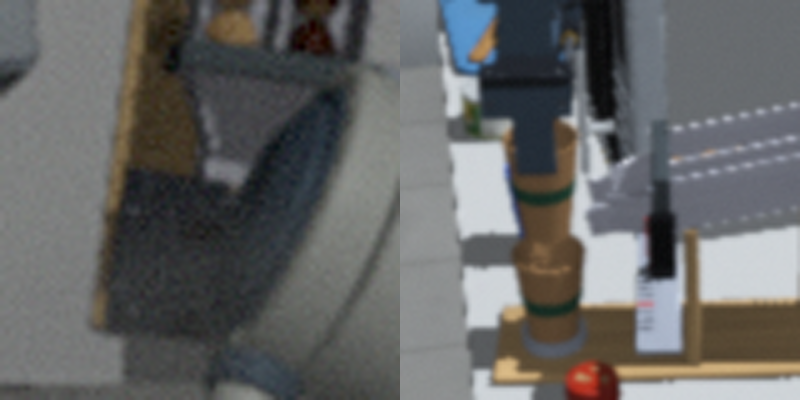

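The held cup is upright in the side half of the crop, with its axis at x≈543 (predicted 540). The standing cup is at x≈548 (predicted 548), so they are aligned. I'll lower it.

```bash
python3 - <<'E'
from h import *
for z in (.14,.128,.124,.121,.119,.118):
    arm.move_l(D(0,0,z),feed=.08 if z>.13 else .03); f=arm.current_force(); print(z,f)
    if f[2]>6: break
arm.grip(0.091); arm.sleep(.2)
arm.move_l(D(0,0,.26),feed=.12)
arm.move_l(D(-.01,-.115,.30),feed=.2)
print(arm.current_t(),arm.current_joint_positions())
arm.move_l(D(-.03,.26,.30),feed=.3)
v=[]
for n,(x0,y0,x1,y1) in (("top",(270,200,350,280)),("side",(180,180,280,280))):
    c=arm.snapshot(n)[y0:y1,x0:x1,::-1]; v.append(cv2.resize(c,(400,400),interpolation=cv2.INTER_CUBIC))
cv2.imwrite("pics/c2.png",np.hstack(v))
for n,o,s in(("top",(270,200),5),("side",(180,180),4)): print(n,(proj(n,[D(0,0,.132),D(0,0,.11),D(.107,-.115,.22)])-o)*s)
print(arm.current_t())
E
```

```text
0.14 [-0.7164  0.3381 -0.2052]
0.128 [-0.3676 -0.4361 -0.4829]
0.124 [ 0.1345 -0.1694  0.5846]
0.121 [ 0.868  -0.2715 -0.297 ]
0.119 [-0.9452 -0.2412 -0.0339]
0.118 [ 0.9896  0.1234 -0.0399]
12.925 [ -39.2841   14.8375   84.9367    0.0192   80.2945 -119.7794]
top [[222.9151 259.4223]
 [215.7063 258.107 ]
 [495.3097  95.9138]]
side [[136.331  194.6264]
 [138.1567 218.5817]
 [272.6751 174.7393]]
14.425
```

View pics/c2.png

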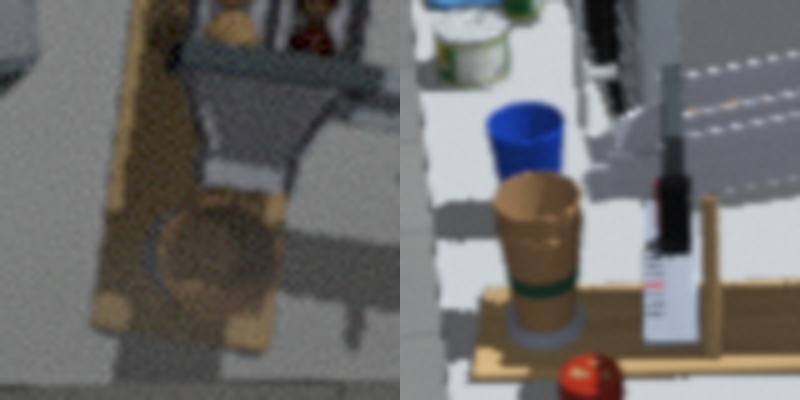

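The cup is seated. Its rim centre is at side-crop (538,195), predicted (536,195), and it is upright with the gate shut. The handle top is at (674,178), predicted (673,175). Next I grip the handle.

```bash
python3 - <<'E'
from h import *
arm.move_l(D(.107,-.115,.30),feed=.3)
arm.grip(0.045)
arm.move_l(D(.107,-.115,.186),feed=.12)
f0=arm.current_force()
arm.grip(0.005)
ydir=np.array([-np.sin(YAW),np.cos(YAW),0])
print(arm.current_width(),arm.current_grasp_force(),f0,arm.current_force(),arm.current_force()@ydir,(arm.current_ee_pos()-O)@ydir)
im=arm.snapshot("side"); cv2.imwrite("pics/c3.png",cv2.resize(im[190:270,215:295,::-1],(560,560),interpolation=cv2.INTER_CUBIC)); print(arm.current_t())
E
```

```text
0.01388953324744563 30.003065764904022 [-0.1118 -0.0224  1.7731] [ -4.096  -11.3976  -0.5217] -11.917289218062214 -0.11669468032616523
18.475
```

View pics/c3.png

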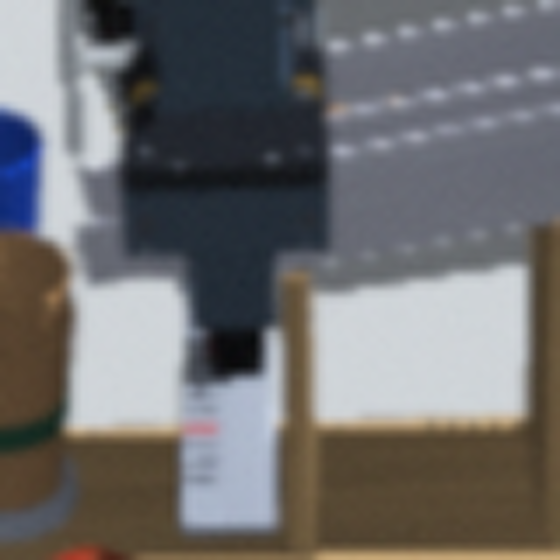

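The grip on the handle is good: width is 13.9 mm and the handle is against its shut stop at y_d = -0.1167. The red line should then be at -0.1607, and I measured it at -0.161. The crop shows the black handle between the fingers at (235,350) and the red line at (200,430). I'll pull now.

```bash
python3 - <<'E'
from h import *
ydir=np.array([-np.sin(YAW),np.cos(YAW),0])
arm.move_l(D(.107,-.1618,.186),feed=.06)
arm.sleep(2)
print(arm.current_width(),arm.current_grasp_force(),arm.current_force()@ydir,(arm.current_ee_pos()-O)@ydir)
v=[]
for n,(x0,y0,x1,y1) in (("top",(270,170,370,270)),("side",(190,180,290,280))):
    v.append(cv2.resize(arm.snapshot(n)[y0:y1,x0:x1,::-1],(400,400),interpolation=cv2.INTER_CUBIC))
cv2.imwrite("pics/c4.png",np.hstack(v)); print(arm.current_t())
E
```

```text
0.014288849376520567 30.001416206359863 6.563591221681093 -0.16122817551599564
21.5083
```

View pics/c4.png

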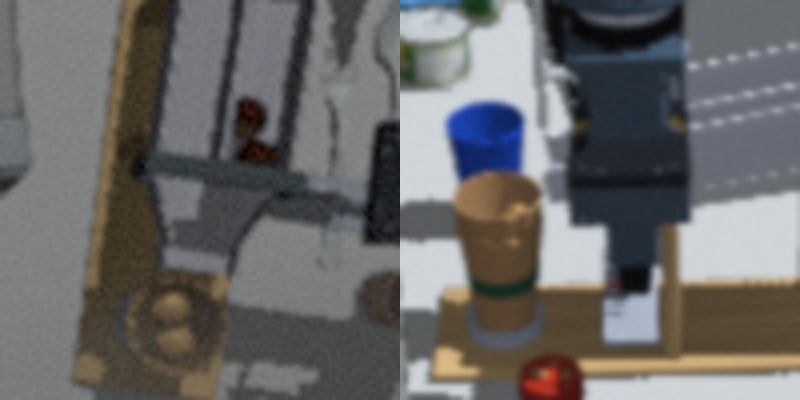

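The left lane is empty and both chestnuts, at (250,120) and (257,150), are behind the gate. Two walnuts are visible in the cup at (170,305) and (175,338), and the third must lie under them. The cups stand upright in the seat. The red line at (613,284) is beside the handle foot. The pull-out is about 44.5 mm, with roughly 6.6 N of spring load.

```bash
python3 - <<'E'
from h import *
arm.sleep(.5); print(arm.current_force(),arm.current_ee_pos()); print(arm.sign_off())
E
```

```text
[3.3587 6.3366 2.8244] [ 0.5417 -0.3432  0.1862]
the job is handed in; nothing more can be done
None
```

The job is handed in with no result reported back: the loose cup is nested in the seated one, the gate is held about 44.5 mm out at the red line, both chestnuts are behind it, and the left lane is empty with two walnuts visible in the cup (the third presumably under them).

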